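# Take down the loading stack of the sample press

### The arm

A 6-joint arm with a two-finger parallel gripper is mounted at the origin on the work surface. World frame = base frame: x ahead of the robot, y to its left, z up, the work surface at z = 0. Lengths are in m, angles in rad, forces in N, time in s.
With the tool pointing down it reaches from about 0.25 to 0.725 m from the base axis. Payload 4 kg.
Tool frame: the origin (TCP) lies on the centre line of the jaws, within the pads' length; the fingertips stand 17 mm ahead of it and the grasp point (between the pads) lies 2 mm behind it; z points along the fingers, y is the line along which they close (so a half turn about z gives the same grasp; the last joint's range is limited). The gripper opens to 85 mm and grips with 20 to 120 N. Pads are 22 mm wide; open, the fingers measure 114 mm over their backs; the gripper's body (76 mm by 85 mm) begins 54 mm behind the grasp point. The pads swing forward as they close: fully open they stand 13 mm farther back than shut.
Start: joints at [-1.225, 0.241, 0.005, 1.335, 0, 1.571], TCP at [0.169, -0.47, 0.248] pointing down, gripper open.
Joint ranges: [-2.72, 2.72], [-1.05, 1.87], [-1.09, 1.28], [-1.99, 2.15], [-1.42, 1.44], [-3.14, 3.14]. Speed limits (rad/s): [2.79, 2.79, 3.14, 3.14, 3.14, 3.14].

### API

Orientations are given as a unit quaternion [x, y, z, w].
In Python, from workcell import bot, camera, get_calibration gives the robot as it stands.
- The arm moves only by the tool apply_moves, never from a script. Its argument "steps" is a list of rows, each a list of 3 entries, a list of its own where there are three numbers: the shift along the tool's x, y, z as a fraction of full scale, then the turn, a rotation vector about the tool's x, y, z as a fraction of full scale, then the opening, from 0 (shut) to 1 (fully open). A call has exactly 8 rows; each row shifts and turns the commanded pose from where the row before left it, along the tool's axes as they then stand; what a row does not reach is not made up. Full scale, the value 1, is 20 cm for a shift and pi rad for a turn. A row lasts 1/12 s, in which the tool goes at most 41.7 mm and 7.16 degrees, less where a joint would pass 70% of its speed; a pose out of reach is approached as far as the arm can. A call with a number of a shift or a turn outside -1 to 1 is refused whole. A call with a gripper value outside its range is refused whole. The fingers move at their own pace and stop on an object; the grip force is fixed at half the most. Time passes only in rows, so rows that do not move let the fingers close, or fill a call up. It gives the time, the measured TCP pose, the force, the opening and the grip force at its end, in the units of the state.
- bot.get_obs(): the state, without advancing time (a new reading comes with each control period).
- camera(name): name is "side" or "top" or "wrist"; returns (picture, depth): 420x560x3 uint8, red, green, blue; 420x560 float32, m along the optical axis (not along the pixel's ray), 0 where there is no reading.
- get_calibration(name): a dict with "fov_y" (degrees; the focal length in pixels is half the picture's height over the tangent of half this angle, whatever the lens; pixels are square), "cx", "cy" (the principal point, pixels), "rvec" (rotation vector, rad) and "tvec" (3), from world to camera coordinates, as OpenCV has them. Camera axes: x right, y down, z forward; pixel columns grow to the right and rows downward; lengths in m; the calibration is good to about 2 mm. A picture is of the moment at which its call begins: read the wrist's pose just before it. get_calibration takes no time and is no camera call; for the wrist camera it gives the pose at the moment of the call.
- bot.job_done(): hands the job in; it is judged then, once.
The state is a dict: "clock": time; "joint_pos": joint angles; "joint_vel": joint speeds; "tau": joint torques, N m; "eef_pos": TCP position; "tool_rot": TCP orientation; "ft_force": force on the tool from outside, world axes, zero at the start; "ft_torque": the same for the moment, N m; "grip_width": finger opening in m; "grasp_force": force on a finger pad.
Only numpy, scipy, OpenCV 4.12 (cv2) and the standard library are available. Lean on these libraries where they do the work, as an engineer would, in place of code of your own. Each camera call takes 0.05 s, during which the arm holds its last target. There are 200 camera calls.

### The job

Take the stack of press parts on the grey stand apart from the top downwards, one piece at a time, and lay each piece flat, the same way up as it stood, inside the shallow white tray of its own outline: hexagonal cap, round spacer and square platen in the hexagonal, round and square trays, the keyed bottom block in the long tray. The bottom block sits with its two tongues between the posts of the stand and comes out only straight up. Set every piece down without dropping it, and leave the white-capped glass vial standing where it is.

Things in the scene. Friction and masses are not known exactly. Their poses are not given: they have to be found in the camera images.
- hex_cap: Top piece of the stack at the start: brass hexagonal prism, 26 mm across flats (30 mm across corners), 28 mm tall. Origin: centre of the underside; z up; one pair of flats faces along its +x and -x, the others at 60 and 120 degrees to it. About 130 g.
- round_spacer: Second piece from the top: steel cylinder, 40 mm in diameter, 28 mm tall, standing on end. Origin: centre of the underside; z up. About 270 g.
- square_platen: Third piece from the top: dark steel square block, 44 x 44 mm, 28 mm tall. Origin: centre of the underside; z up; x and y square to its sides. About 400 g.
- keyed_block: Bottom piece of the stack: aluminium block, body 70 mm (x) by 58 mm (y) by 44 mm tall, with a tongue in the middle of each x end, 20 mm wide, 36 mm tall, reaching 10 mm out (90 mm overall along x). Origin: centre of the underside; z up. Its underside rests on the stand's base plate. To be gripped across the 58 mm sides. About 450 g.
- stand: Grey stand fixed to the bench: base plate 112 mm (x) by 70 mm (y), 10 mm thick, and at each x end a pair of posts reaching 40 mm above the bench, with a 24 mm slot between them that takes the block's tongue (2 mm clearance all round, 30 mm deep). The long sides (y) are open for fingers above the base plate. Origin: centre of the underside on the bench; x along the line from one pair of posts to the other; z up.
- hex_tray: Hexagonal tray, 48 mm across flats inside, 56 mm outside, flats facing along x. White plastic, fixed to the bench, floor 3 mm thick (its top 3 mm above the origin), rim 4 mm thick with its top 7 mm above the bench. Origin: centre of the underside; z up.
- round_tray: Round tray, 62 mm in diameter inside, 70 mm outside. White plastic, fixed to the bench, floor 3 mm thick (its top 3 mm above the origin), rim 4 mm thick with its top 7 mm above the bench. Origin: centre of the underside; z up.
- square_tray: Square tray, 66 x 66 mm inside, 74 x 74 mm outside, sides along x and y. White plastic, fixed to the bench, floor 3 mm thick (its top 3 mm above the origin), rim 4 mm thick with its top 7 mm above the bench. Origin: centre of the underside; z up.
- long_tray: Long rectangular tray, 112 mm (x) by 80 mm (y) inside, 120 by 88 mm outside. The keyed block goes in with its tongues along the tray's x, either way round. White plastic, fixed to the bench, floor 3 mm thick (its top 3 mm above the origin), rim 4 mm thick with its top 7 mm above the bench. Origin: centre of the underside; z up.
- vial: Bystander: small glass vial with a white cap, 25 mm in diameter, 54 mm tall, standing loose on the bench. Origin: centre of the underside. (A second vial has a green cap.)

How it is judged:
By the outcome, as a careful person would: the job done as asked, in the order asked, and still so for the second after the job is handed in, with the robot touching nothing.
It also fails if it takes over 125 s, if anything falls off the work surface, if the arm or the gripper's body presses on something with over 40 N, if the wrist force passes 120 N, or if a joint passes its speed limit or range.

## Working session

There is one attempt and no reset: what is moved stays moved. The work goes in short steps, Python scripts to look and compute and a tool call to move; the robot and the scene stay as the last step left them, time stands still between calls to the robot, and variables do not carry over. Pictures are saved under pics/ and viewed, at most 14 in all, crops included, and the job is handed in when it is done.

Besides the shell and the picture viewer there is one more tool, called in YAML: its name, and indented under it one key for each argument. apply_moves: Moves the arm, as the interface text tells. Its arguments: {"type":"object","properties":{"steps":{"type":"array"}},"required":["steps"]}

```bash
mkdir -p pics; ls; cat > h.py <<'E'
import numpy as np, cv2
from workcell import bot, camera, get_calibration
def cal(n):
    c=get_calibration(n); f=210/np.tan(np.radians(c['fov_y'])/2)
    R=cv2.Rodrigues(np.array(c['rvec'],float))[0]; t=np.array(c['tvec'],float).ravel()
    return f,c['cx'],c['cy'],R,t
def ray(C,u,v,z):
    f,cx,cy,R,t=C; d=R.T@np.array([(u-cx)/f,(v-cy)/f,1]); o=-R.T@t
    return o+d*(z-o[2])/d[2]
def cloud(C,D):
    f,cx,cy,R,t=C; v,u=np.mgrid[:D.shape[0],:D.shape[1]]
    P=np.stack([(u-cx)/f*D,(v-cy)/f*D,D],-1)
    return (P-t)@R
E
python3 - <<'E'
from h import *
for n in ['top','side']:
    p,d=camera(n); np.savez(f'/tmp/{n}.npz',p=p,d=d)
    cv2.imwrite(f'pics/{n}0.png',p[:,:,::-1])
    C=cal(n); print(n,C[0],C[1:3],-C[3].T@C[4], get_calibration(n).keys(), d[d>0].min(),d.max())
print(bot.get_obs())
E
```

```text
pics
top 486.8798978137598 (275.77327623570585, 213.91723398185061) [0.35945783 0.0173387  1.15280378] dict_keys(['fov_y', 'cx', 'cy', 'rvec', 'tvec']) 1.0384376 2.1515088
side 431.998010799232 (284.22288724717566, 205.0878777666847) [0.35022801 0.63286928 0.53928367] dict_keys(['fov_y', 'cx', 'cy', 'rvec', 'tvec']) 0.5508962 3.318883
{'clock': 0.1, 'joint_pos': array([-1.22502298e+00,  2.41362267e-01,  3.80815129e-03,  1.33518029e+00,
       -2.00771880e-06,  1.57080894e+00]), 'joint_vel': array([ 0.00087685, -0.00123177,  0.00283166,  0.00046788, -0.00043543,
       -0.00218344]), 'tau': array([-2.07474341e-04, -3.73137832e+01,  2.53009915e+01,  1.08905553e-02,
       -2.67934718e-05,  1.58086186e-05]), 'eef_pos': array([ 0.16927525, -0.46988964,  0.24747025]), 'tool_rot': array([ 9.85092909e-01,  1.72020411e-01, -1.67695463e-04, -9.54418912e-04]), 'ft_force': array([ 0.55138487, -0.16644285,  0.27324849]), 'ft_torque': array([ 0.04672877, -0.03370965, -0.00669575]), 'grasp_force': 0.0, 'grip_width': 0.08572369328927698}
```

View pics/top0.png

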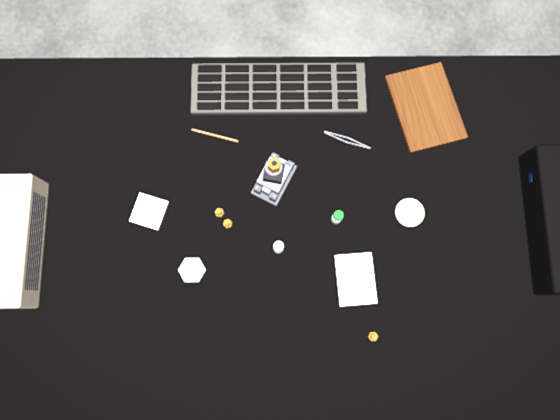

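View pics/side0.png

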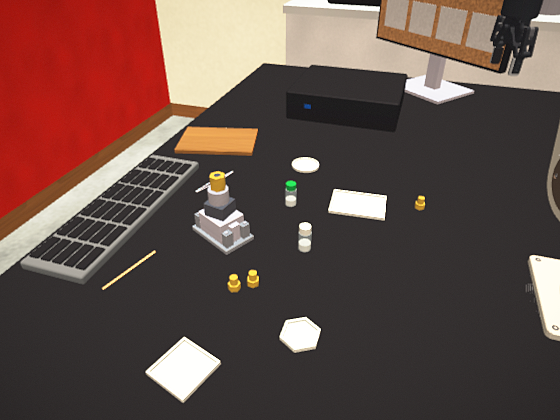

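The top view shows the trays (square 149,211; hex 192,270; round 409,212; long 356,279), the stand with the stack at (274,178), the white-capped vial at (278,246) and the green-capped one at (338,216). The side view shows the hex cap on top of the stack at (217,182).

```bash
python3 - <<'E'
from h import *
S={n:np.load(f'/tmp/{n}.npz') for n in ['top','side']}
p,d=S['top']['p'],S['top']['d']; C=cal('top')
hsv=cv2.cvtColor(p,cv2.COLOR_RGB2HSV)
m=((hsv[...,2]>170)&(hsv[...,1]<40)).astype(np.uint8)
cs,_=cv2.findContours(m,cv2.RETR_EXTERNAL,cv2.CHAIN_APPROX_NONE)
for c in cs:
    a=cv2.contourArea(c)
    if a<60: continue
    x,y=c.reshape(-1,2).mean(0)
    if not(120<x<440 and 120<y<320): continue
    W=np.array([ray(C,u,v,.007)[:2] for u,v in c.reshape(-1,2)])*1000
    r=cv2.minAreaRect(W.astype(np.float32)); print('px',x.round(),y.round(),'rect',np.round(r[0],1),np.round(r[1],1),round(r[2],1),'circ',np.round(cv2.minEnclosingCircle(W.astype(np.float32)),1) if 0 else cv2.minEnclosingCircle(W.astype(np.float32)))
    if 250<x<300: print('  vial/stand depth pts')
for n in S:
    p,d=S[n]['p'],S[n]['d']; P=cloud(cal(n),d)*1000
    print(n,'bench z',np.median(P[230:240,240:260,2]))
    c0=ray(C,274,178,.03)[:2]*1000
    near=(np.hypot(P[...,0]-c0[0],P[...,1]-c0[1])<90)&(d>0)
    z=P[...,2]
    for lo,hi in [(130,145),(104,116),(76,88),(48,60),(34,46),(5,15)]:
        k=near&(z>lo)&(z<hi)
        if k.sum()<4: print(lo,k.sum());continue
        Q=P[k]; r=cv2.minAreaRect(Q[:,:2].astype(np.float32))
        print(lo,k.sum(),'zmed',np.median(Q[:,2]).round(1),'mean',Q.mean(0).round(1),np.round(r[0],1),np.round(r[1],1),round(r[2],1))
E
python3 - <<'E'
import numpy as np,cv2
p=np.load('/tmp/top.npz')['p'][140:260,210:350,::-1]
q=np.load('/tmp/side.npz')['p'][150:270,170:320,::-1]
cv2.imwrite('pics/z.png',np.hstack([cv2.resize(p,(400,343)),cv2.resize(q,(400,343))]))
E
```

```text
px 191.0 269.0 rect [455.8 207.9] [63.4 58.4] 89.5 circ ((456.39373779296875, 207.75416564941406), 32.9910888671875)
px 355.0 279.0 rect [ 431.1 -175.8] [121.8  90.2] 4.0 circ ((430.7267761230469, -175.6880340576172), 73.93572998046875)
px 278.0 246.0 rect [509.4   4.5] [23.7 28.6] 89.5 circ ((509.10272216796875, 4.523587226867676), 14.78812313079834)
  vial/stand depth pts
px 409.0 212.0 rect [ 589.1 -312.6] [70.6 68.7] 89.5 circ ((589.1278686523438, -312.5169372558594), 36.335262298583984)
px 148.0 211.0 rect [597.2 314.4] [76.6 76.5] 72.2 circ ((597.2166137695312, 315.0671081542969), 52.29918670654297)
px 273.0 176.0 rect [676.1  13.8] [ 71.9 114.4] 62.4 circ ((675.3981323242188, 13.744791984558105), 64.41539001464844)
  vial/stand depth pts
px 347.0 140.0 rect [ 773.5 -168.6] [120.2  15.7] 70.1 circ ((774.6302490234375, -168.99740600585938), 60.11195755004883)
top bench z -0.41794734457855987
130 130 zmed 137.1 mean [674.   13.9 136.8] [674.1  14. ] [26.  27.2] 78.3
104 103 zmed 109.3 mean [667.4  16.8 109.4] [671.1  16.1] [38.8 31.8] 81.3
76 113 zmed 80.7 mean [663.6  13.8  80.8] [674.8  15. ] [43.8 45. ] 78.3
48 298 zmed 52.9 mean [661.5  13.5  52.8] [673.2  14.6] [58.5 82.6] 62.1
34 235 zmed 40.1 mean [665.4  15.8  40.1] [674.2  14. ] [ 58.3 102.7] 62.1
5 241 zmed 9.2 mean [649.7  13.    9.2] [677.8  17.1] [133.4 147.6] 20.4
side bench z 8.78005619179759
130 140 zmed 136.7 mean [671.9  16.6 135.9] [672.8  14.3] [25.7 30.2] 22.7
104 164 zmed 109.2 mean [669.   23.4 109.3] [671.4  18. ] [37.4 35.2] 25.0
76 201 zmed 81.1 mean [665.8  25.6  81.2] [672.6  16.2] [43.7 45.5] 82.2
48 364 zmed 53.1 mean [662.1  29.4  53.4] [671.5  15. ] [59.  69.9] 63.2
34 372 zmed 39.7 mean [654.1  34.8  40. ] [672.7  14.4] [ 58.3 103.9] 63.0
5 409 zmed 9.2 mean [658.9  39.5   9.5] [671.7  14.8] [ 71.1 112. ] 63.0
```

View pics/z.png

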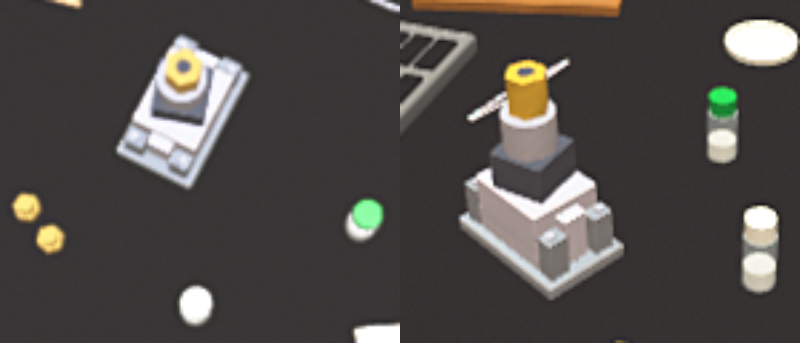

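Heights match (138/110/82/54 mm tops), the stand's centre is about (673, 14.5) mm with its long axis at −27.4°, and the tray sizes agree. I'm moving to a hover and turning the jaws to 62.6°.

apply_moves:
  steps:
    - [[0, 0, 0], [0, 0, -0.0369], 1]
    - [[0, 0, 0], [0, 0, -0.0369], 1]
    - [[0, 0, 0], [0, 0, -0.0369], 1]
    - [[0, 0, 0], [0, 0, -0.0369], 1]
    - [[0, 0, 0], [0, 0, -0.0369], 1]
    - [[0, 0, 0], [0, 0, -0.0369], 1]
    - [[0, 0, 0], [0, 0, -0.0369], 1]
    - [[0, 0, 0], [0, 0, -0.0369], 1]

```text
clock: 0.77
eef_pos: [0.1693, -0.47, 0.2478]
tool_rot: [0.802, 0.597, 0.0, -0.001]
ft_force: [1.2, -0.1, 0.8]
grip_width: 0.0852
grasp_force: 0.0
```

apply_moves:
  steps:
    - [[0, 0, 0], [0, 0, -0.0369], 1]
    - [[0, 0, 0], [0, 0, -0.0369], 1]
    - [[0, 0, 0], [0, 0, -0.0369], 1]
    - [[0, 0, 0], [0, 0, -0.0369], 1]
    - [[0, 0, 0], [0, 0, -0.0369], 1]
    - [[0, 0, 0], [0, 0, -0.0369], 1]
    - [[0, 0, 0], [0, 0, -0.0369], 1]
    - [[0, 0, 0], [0, 0, -0.0369], 1]

```text
clock: 1.43
eef_pos: [0.1694, -0.4701, 0.2477]
tool_rot: [0.451, 0.893, 0.0, -0.0]
ft_force: [0.3, -0.1, 0.2]
grip_width: 0.0856
grasp_force: 0.0
```

apply_moves:
  steps:
    - [[0, 0, 0], [0, 0, -0.0369], 1]
    - [[0, 0, 0], [0, 0, -0.0369], 1]
    - [[0, 0, 0], [0, 0, -0.0369], 1]
    - [[0, 0, 0], [0, 0, -0.0369], 1]
    - [[0, 0, 0], [0, 0, 0], 1]
    - [[0, 0, 0], [0, 0, 0], 1]
    - [[0, 0, 0], [0, 0, 0], 1]
    - [[0, 0, 0], [0, 0, 0], 1]

```text
clock: 2.1
eef_pos: [0.1695, -0.4703, 0.2481]
tool_rot: [0.237, 0.971, 0.0, -0.0]
ft_force: [0.2, 0.9, 0.2]
grip_width: 0.0852
grasp_force: 0.0
```

apply_moves:
  steps:
    - [[-0.03, 0.1, -0.005], [0, 0, 0], 1]
    - [[-0.045, 0.16, -0.005], [0, 0, 0], 1]
    - [[-0.045, 0.16, -0.005], [0, 0, 0], 1]
    - [[-0.045, 0.16, -0.005], [0, 0, 0], 1]
    - [[-0.045, 0.16, -0.005], [0, 0, 0], 1]
    - [[-0.045, 0.16, -0.005], [0, 0, 0], 1]
    - [[-0.045, 0.16, -0.005], [0, 0, 0], 1]
    - [[-0.045, 0.16, -0.005], [0, 0, 0], 1]

```text
clock: 2.77
eef_pos: [0.3437, -0.2841, 0.2565]
tool_rot: [0.237, 0.971, -0.0, 0.0]
ft_force: [0.4, -0.1, -0.3]
grip_width: 0.0855
grasp_force: 0.0
```

apply_moves:
  steps:
    - [[-0.045, 0.16, -0.005], [0, 0, 0], 1]
    - [[-0.045, 0.16, -0.005], [0, 0, 0], 1]
    - [[-0.045, 0.16, -0.005], [0, 0, 0], 1]
    - [[-0.045, 0.16, -0.005], [0, 0, 0], 1]
    - [[-0.045, 0.16, -0.005], [0, 0, 0], 1]
    - [[-0.045, 0.16, -0.005], [0, 0, 0], 1]
    - [[-0.045, 0.16, -0.005], [0, 0, 0], 1]
    - [[-0.045, 0.16, -0.005], [0, 0, 0], 1]

```text
clock: 3.43
eef_pos: [0.5253, -0.0896, 0.2644]
tool_rot: [0.237, 0.972, -0.0, 0.0]
ft_force: [0.2, -0.4, 0.6]
grip_width: 0.0853
grasp_force: 0.0
```

apply_moves:
  steps:
    - [[-0.045, 0.16, -0.005], [0, 0, 0], 1]
    - [[-0.045, 0.16, -0.005], [0, 0, 0], 1]
    - [[-0.045, 0.16, -0.005], [0, 0, 0], 1]
    - [[-0.03, 0.1, 0], [0, 0, 0], 1]
    - [[0, 0.03, 0], [0, 0, 0], 1]
    - [[0, 0, 0], [0, 0, 0], 1]
    - [[0, 0, 0], [0, 0, 0], 1]
    - [[0, 0, 0], [0, 0, 0], 1]

```text
clock: 4.1
eef_pos: [0.6089, 0.0011, 0.2674]
tool_rot: [0.237, 0.971, -0.0, -0.0]
ft_force: [0.3, -0.1, -0.9]
grip_width: 0.0852
grasp_force: 0.0
```

```bash
python3 - <<'E'
from h import *
o=bot.get_obs(); print(o['joint_pos'].round(3),o['eef_pos'])
C=cal('wrist'); p,d=camera('wrist'); np.savez('/tmp/w.npz',p=p,d=d)
print(C[0],-C[3].T@C[4],C[3].round(2))
cv2.imwrite('pics/w1.png',p[:,:,::-1])
E
```

```text
[ 0.002  0.459  0.368  1.481 -0.     0.481] [0.60892398 0.00108243 0.26739141]
328.47597142935376 [0.54381775 0.03510735 0.39255191] [[ 0.46  0.89 -0.  ]
 [ 0.85 -0.44  0.29]
 [ 0.26 -0.14 -0.96]]
```

View pics/w1.png

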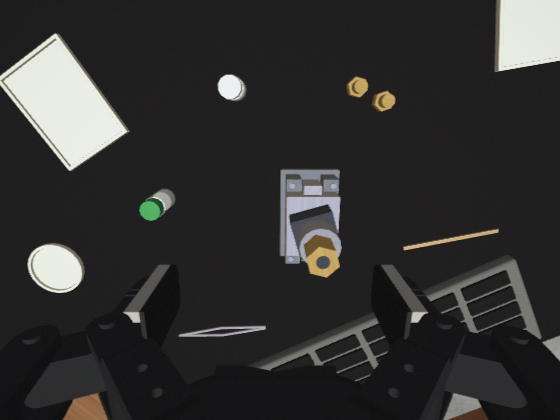

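The wrist view shows the hex cap at (322,262), spacer (320,243), platen (310,215) and the stand around (310,215), with the jaws to either side at (155,300) and (400,300).

```bash
cat >> h.py <<'E'
def bands(n,p,d,C,zs,c0=(672,15),rad=80):
    P=cloud(C,d)*1000; near=(np.hypot(P[...,0]-c0[0],P[...,1]-c0[1])<rad)&(d>0)
    for z in zs:
        k=(near&(abs(P[...,2]-z)<3.5)).astype(np.uint8)
        cs,_=cv2.findContours(k,cv2.RETR_EXTERNAL,cv2.CHAIN_APPROX_NONE)
        if not cs: print(z,'none'); continue
        c=max(cs,key=cv2.contourArea).reshape(-1,2)
        W=np.array([ray(C,u,v,z/1000)[:2] for u,v in c]).astype(np.float32)*1000
        r=cv2.minAreaRect(W); ce=cv2.minEnclosingCircle(W)
        # edge direction histogram: yaw of outline via support widths
        A=np.radians(np.arange(0,180,1)); Q=W-W.mean(0)
        wd=np.ptp(Q@np.stack([np.cos(A),np.sin(A)]),axis=0)
        h=(wd[:60]+wd[60:120]+wd[120:]); 
        print(n,z,k.sum(),'zmed',np.median(P[...,2][k>0]).round(1),'rect',np.round(r[0],1),np.round(r[1],1),round(r[2],1),'circ',np.round(ce[0],1),round(ce[1],1),'hexyaw',h.argmin(),(h.min()/3).round(1))
E
python3 - <<'E'
from h import *
D=np.load('/tmp/w.npz'); bands('w',D['p'],D['d'],cal('wrist'),[138,110,82,54,40,10])
D=np.load('/tmp/top.npz'); bands('t',D['p'],D['d'],cal('top'),[138])
E
```

```text
w 138 775 zmed 137.8 rect [674.   12.7] [25.9 30.9] 77.9 circ [674.   12.5] 15.5 hexyaw 17 26.9
w 110 531 zmed 109.7 rect [670.4  15.2] [38.9 32.6] 74.6 circ [673.7  14.2] 20.1 hexyaw 45 37.1
w 82 468 zmed 81.7 rect [673.7  13.9] [43.7 44.5] 78.6 circ [673.9  13.7] 30.1 hexyaw 18 48.8
w 54 1172 zmed 53.7 rect [673.5  13.1] [57.8 68.9] 62.5 circ [673.2  12.6] 43.7 hexyaw 3 70.1
w 40 604 zmed 39.8 rect [633.4  12.2] [18.8 29.7] 62.5 circ [632.9  11.1] 16.9 hexyaw 8 25.8
w 10 830 zmed 9.7 rect [673.4  13. ] [ 69.  111.3] 61.6 circ [673.4  13. ] 64.4 hexyaw 29 95.8
t 138 108 zmed 137.3 rect [673.6  13.8] [23.9 27.1] 89.6 circ [674.1  14.2] 14.3 hexyaw 19 26.0
```

apply_moves:
  steps:
    - [[0, 0, 0], [0, 0, -0.0285], 0.3]
    - [[0, 0, 0], [0, 0, -0.0285], 0.3]
    - [[0, 0, 0], [0, 0, -0.0285], 0.3]
    - [[-0.1, 0.042, 0.08], [0, 0, 0], 0.3]
    - [[-0.1, 0.042, 0.08], [0, 0, 0], 0.3]
    - [[-0.1, 0.042, 0.08], [0, 0, 0], 0.3]
    - [[0, 0, 0.08], [0, 0, 0], 0.3]
    - [[0, 0, 0], [0, 0, 0], 0.3]

```text
clock: 4.82
eef_pos: [0.6719, 0.0131, 0.1987]
tool_rot: [0.105, 0.994, -0.001, -0.004]
ft_force: [0.2, 0.4, -0.5]
grip_width: 0.0257
grasp_force: 0.0
```

```bash
python3 - <<'E'
from h import *
o=bot.get_obs(); print(o['joint_pos'].round(3),o['eef_pos'],o['tool_rot'],o['grip_width'])
C=cal('side'); p,d=camera('side'); 
cv2.imwrite('pics/s1.png',cv2.resize(p[60:260,120:320,::-1],None,fx=3,fy=3)[:600])
P=cloud(C,d)*1000; k=(np.hypot(P[...,0]-673,P[...,1]-13)<70)&(d>0)&(P[...,2]>142)&(P[...,2]<260)
print(np.percentile(P[k][:,2],[0,1,3,10,50]), P[k][P[k][:,2]<190][:,:2].mean(0))
E
```

```text
[ 0.02   0.622  0.46   1.417 -0.     0.23 ] [0.67187    0.01312754 0.19869502] [ 1.05006444e-01  9.94464195e-01 -5.66643294e-04 -3.78033548e-03] 0.025724498076381875
[180.41901244 182.93005551 185.66720961 194.06100189 232.40743427] [668.76259339  14.65280452]
```

View pics/s1.png

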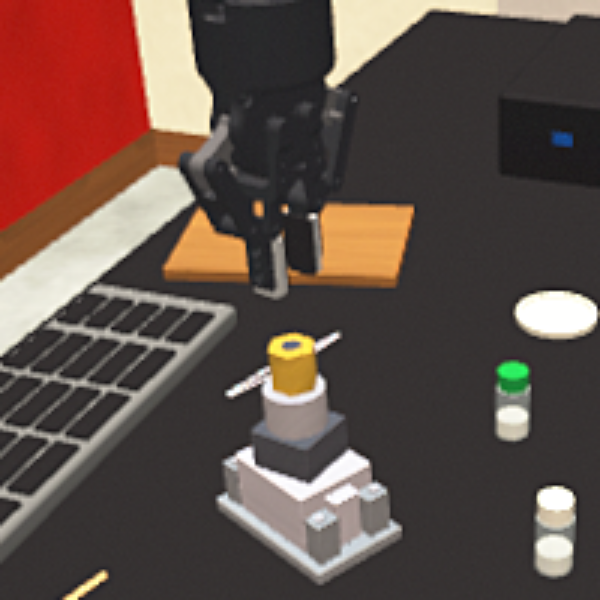

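The fingertips at (270,290) in the crop are 17–18 mm ahead of the TCP, as stated. I'm opening, going down over the cap and gripping.

apply_moves:
  steps:
    - [[-0.009, 0, 0], [0, 0, 0], 0.7]
    - [[0, 0, 0], [0, 0, 0], 0.7]
    - [[0, 0, 0], [0, 0, 0], 0.7]
    - [[0, 0, 0.08], [0, 0, 0], 0.7]
    - [[0, 0, 0.08], [0, 0, 0], 0.7]
    - [[0, 0, 0.08], [0, 0, 0], 0.7]
    - [[0, 0, 0.08], [0, 0, 0], 0.7]
    - [[0, 0, 0], [0, 0, 0], 0.7]

```text
clock: 5.53
eef_pos: [0.6735, 0.0138, 0.1369]
tool_rot: [0.104, 0.995, -0.0, -0.002]
ft_force: [0.2, 1.0, -0.4]
grip_width: 0.0596
grasp_force: 0.0
```

apply_moves:
  steps:
    - [[0, 0, 0], [0, 0, 0], 0.4]
    - [[0, 0, 0], [0, 0, 0], 0.35]
    - [[0, 0, 0], [0, 0, 0], 0.3]
    - [[0, 0, 0], [0, 0, 0], 0.2]
    - [[0, 0, 0], [0, 0, 0], 0]
    - [[0, 0, 0], [0, 0, 0], 0]
    - [[0, 0, 0], [0, 0, 0], 0]
    - [[0, 0, 0], [0, 0, 0], 0]

```text
clock: 6.2
eef_pos: [0.6767, 0.0139, 0.1418]
tool_rot: [0.104, 0.995, 0.0, 0.002]
ft_force: [-1.6, 0.0, 5.9]
grip_width: 0.0243
grasp_force: 59.7
```

```bash
python3 - <<'E'
from h import *
o=bot.get_obs(); print(o['joint_pos'].round(3),o['eef_pos'],o['tool_rot'],o['grip_width'],o['ft_force'],o['tau'].round(2))
C=cal('side'); p,d=camera('side'); 
cv2.imwrite('pics/s2.png',cv2.resize(p[120:240,160:280,::-1],None,fx=5,fy=5)[:600])
E
```

```text
[ 0.021  0.648  0.358  1.277 -0.     0.229] [0.67670451 0.01391088 0.14175453] [1.04203608e-01 9.94553728e-01 1.97749545e-04 2.10970202e-03] 0.024274450578046936 [-1.59478942  0.02232867  5.94751509] [  0.39 -51.11  22.87  -0.22   0.11   0.  ]
```

View pics/s2.png

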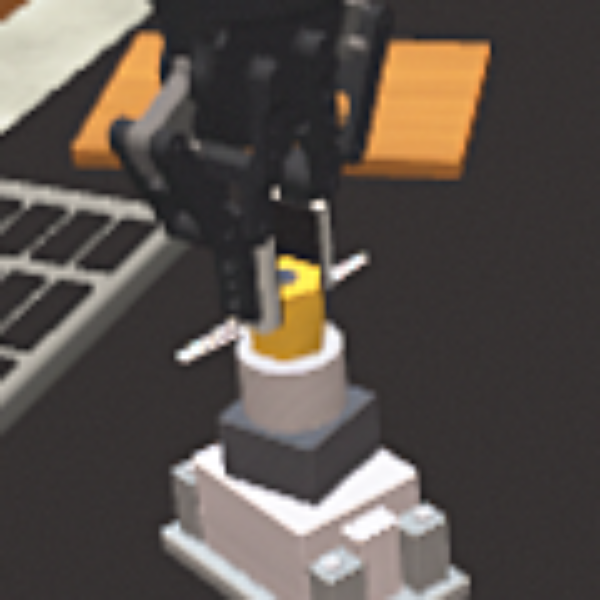

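The cap stands upright between the pads, with tips about 14 mm above the spacer's top. I'm lifting and carrying it.

apply_moves:
  steps:
    - [[0, 0, -0.03], [0, 0, 0], 0]
    - [[0, 0, -0.06], [0, 0, 0], 0]
    - [[0, 0, -0.1], [0, 0, 0], 0]
    - [[0, 0, -0.1], [0, 0, 0], 0]
    - [[0, 0, -0.05], [0, 0, 0], 0]
    - [[0.06, 0.035, 0], [0, 0, 0], 0]
    - [[0.12, 0.07, 0], [0, 0, 0], 0]
    - [[0.12, 0.07, 0], [0, 0, 0], 0]

```text
clock: 6.92
eef_pos: [0.6236, 0.0605, 0.2067]
tool_rot: [0.105, 0.994, 0.0, -0.0]
ft_force: [-0.5, 0.1, -0.8]
grip_width: 0.0243
grasp_force: 59.0
```

apply_moves:
  steps:
    - [[0.12, 0.07, 0], [0, 0, 0], 0]
    - [[0.12, 0.07, 0], [0, 0, 0], 0]
    - [[0.12, 0.07, 0], [0, 0, 0], 0]
    - [[0.12, 0.07, 0], [0, 0, 0], 0]
    - [[0.12, 0.07, 0], [0, 0, 0], 0]
    - [[0.12, 0.07, 0], [0, 0, 0], 0]
    - [[0.12, 0.07, 0], [0, 0, 0], 0]
    - [[0.09, 0.05, 0], [0, 0, 0], 0]

```text
clock: 7.58
eef_pos: [0.4623, 0.206, 0.2071]
tool_rot: [0.104, 0.995, 0.0, -0.001]
ft_force: [-1.0, 0.5, -2.4]
grip_width: 0.0242
grasp_force: 59.0
```

apply_moves:
  steps:
    - [[0.06, 0.05, 0], [0, 0, 0], 0]
    - [[0, 0, 0], [0, 0, 0], 0]
    - [[0, 0, 0], [0, 0, 0], 0]
    - [[0, 0, 0], [0, 0, 0], 0]
    - [[0, 0, 0], [0, 0, 0], 0]
    - [[0, 0, 0], [0, 0, 0], 0]
    - [[0, 0, 0], [0, 0, 0], 0]
    - [[0, 0, 0], [0, 0, 0], 0]

```text
clock: 8.25
eef_pos: [0.4551, 0.2166, 0.2072]
tool_rot: [0.105, 0.995, -0.0, -0.0]
ft_force: [0.0, 0.0, -1.1]
grip_width: 0.0244
grasp_force: 59.1
```

```bash
python3 - <<'E'
from h import *
o=bot.get_obs(); print(o['eef_pos'],o['tool_rot'],o['ft_force'])
C=cal('side'); p,d=camera('side'); np.savez('/tmp/s3.npz',p=p,d=d)
P=cloud(C,d)*1000; h=cv2.cvtColor(p,cv2.COLOR_RGB2HSV)
e=o['eef_pos']*1000
k=(np.hypot(P[...,0]-e[0],P[...,1]-e[1])<35)&(d>0)&(P[...,2]>50)&(h[...,0]>12)&(h[...,0]<32)&(h[...,1]>120)
print(k.sum(),P[k].min(0),P[k].max(0),P[k].mean(0))
bands('st',p,d,C,[110,82,54],(673,14))
E
```

```text
[0.45509832 0.21664911 0.20717703] [ 1.04678435e-01  9.94506115e-01 -7.38874304e-05 -8.19982968e-05] [ 0.02061693  0.0153326  -1.06691683]
318 [437.67615503 202.90635535 174.88003431] [461.60432959 235.83829438 211.26110687] [445.93429509 223.29934904 191.85373702]
st 110 204 zmed 109.1 rect [671.6  18.2] [37.7 38.6] 18.3 circ [672.1  18.3] 21.2 hexyaw 48 39.6
st 82 155 zmed 81.2 rect [671.2  18.2] [46.5 46.3] 79.0 circ [671.  18.] 28.9 hexyaw 3 48.4
st 54 283 zmed 53.2 rect [670.6  16.6] [59.1 70.2] 62.0 circ [670.6  16.5] 43.5 hexyaw 52 69.2
```

The cap's underside is 31 mm below the TCP; I'm correcting the centring and lowering it.

apply_moves:
  steps:
    - [[-0.03, -0.04, 0.08], [0, 0, 0], 0]
    - [[0, 0, 0.15], [0, 0, 0], 0]
    - [[0, 0, 0.15], [0, 0, 0], 0]
    - [[0, 0, 0.15], [0, 0, 0], 0]
    - [[0, 0, 0.15], [0, 0, 0], 0]
    - [[0, 0, 0.1], [0, 0, 0], 0]
    - [[0, 0, 0.04], [0, 0, 0], 0]
    - [[0, 0, 0], [0, 0, 0], 0]

```text
clock: 8.97
eef_pos: [0.4574, 0.2072, 0.0413]
tool_rot: [0.104, 0.995, -0.001, -0.002]
ft_force: [-0.2, -0.6, -1.4]
grip_width: 0.0242
grasp_force: 59.1
```

apply_moves:
  steps:
    - [[0, 0, 0.007], [0, 0, 0], 0]
    - [[0, 0, 0.007], [0, 0, 0], 0]
    - [[0, 0, 0.006], [0, 0, 0], 0]
    - [[0, 0, 0.005], [0, 0, 0], 0]
    - [[0, 0, 0], [0, 0, 0], 0]
    - [[0, 0, 0], [0, 0, 0], 0]
    - [[0, 0, 0], [0, 0, 0], 0]
    - [[0, 0, 0], [0, 0, 0], 0]

```text
clock: 9.63
eef_pos: [0.4591, 0.2081, 0.0385]
tool_rot: [0.104, 0.995, 0.0, 0.0]
ft_force: [-0.4, 0.0, -1.5]
grip_width: 0.0245
grasp_force: 59.1
```

```bash
python3 - <<'E'
from h import *
o=bot.get_obs(); print(o['eef_pos'],o['tool_rot'],o['ft_force'])
C=cal('side'); p,d=camera('side')
cv2.imwrite('pics/s4.png',cv2.resize(p[260:380,240:360,::-1],None,fx=5,fy=5)[:600])
E
```

```text
[0.45905213 0.208119   0.0385398 ] [1.04162128e-01 9.94560311e-01 9.79373466e-05 1.71705837e-04] [-0.42739529  0.02608429 -1.51323156]
```

View pics/s4.png

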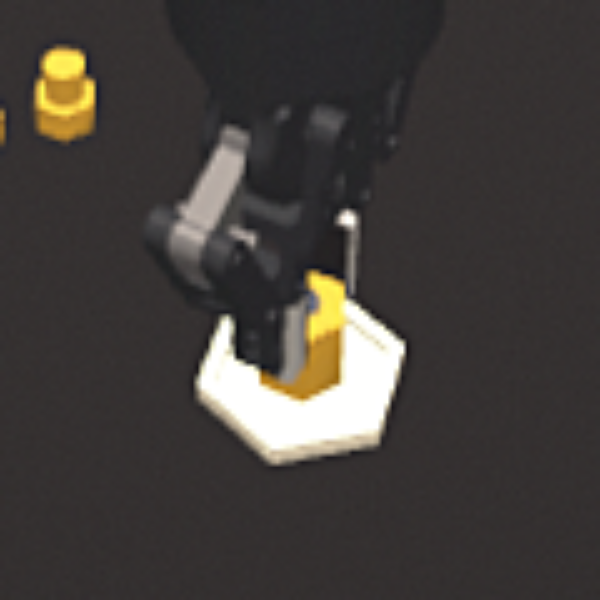

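The cap is over the tray's middle (302,350 in the crop), a few mm up. I'm lowering it to contact.

apply_moves:
  steps:
    - [[0, 0, 0.005], [0, 0, 0], 0]
    - [[0, 0, 0.005], [0, 0, 0], 0]
    - [[0, 0, 0.004], [0, 0, 0], 0]
    - [[0, 0, 0.004], [0, 0, 0], 0]
    - [[0, 0, 0.003], [0, 0, 0], 0]
    - [[0, 0, 0], [0, 0, 0], 0]
    - [[0, 0, 0], [0, 0, 0], 0]
    - [[0, 0, 0], [0, 0, 0], 0]

```text
clock: 10.35
eef_pos: [0.4589, 0.208, 0.0347]
tool_rot: [0.104, 0.995, 0.0, 0.0]
ft_force: [-1.9, -1.9, 5.9]
grip_width: 0.0244
grasp_force: 59.9
```

apply_moves:
  steps:
    - [[0, 0, 0], [0, 0, 0], 0.32]
    - [[0, 0, 0], [0, 0, 0], 0.38]
    - [[0, 0, 0], [0, 0, 0], 0.45]
    - [[0, 0, 0], [0, 0, 0], 0.6]
    - [[0, 0, 0], [0, 0, 0], 0.7]
    - [[0, 0, 0], [0, 0, 0], 0.7]
    - [[0, 0, -0.05], [0, 0, 0], 0.7]
    - [[0, 0, -0.1], [0, 0, 0], 0.7]

```text
clock: 11.02
eef_pos: [0.457, 0.2071, 0.0627]
tool_rot: [0.104, 0.995, -0.001, -0.002]
ft_force: [0.7, -1.0, -0.6]
grip_width: 0.0597
grasp_force: 0.0
```

apply_moves:
  steps:
    - [[0, 0, -0.15], [0, 0, 0], 0.8]
    - [[0, 0, -0.15], [0, 0, 0], 0.8]
    - [[0, 0, -0.15], [0, 0, 0], 0.8]
    - [[0, 0, -0.15], [0, 0, 0], 0.8]
    - [[-0.06, -0.035, -0.1], [0, 0, 0], 0.8]
    - [[-0.125, -0.073, 0], [0, 0, 0], 0.8]
    - [[-0.125, -0.073, 0], [0, 0, 0], 0.8]
    - [[-0.125, -0.073, 0], [0, 0, 0], 0.8]

```text
clock: 11.68
eef_pos: [0.5345, 0.1399, 0.206]
tool_rot: [0.104, 0.995, 0.0, 0.001]
ft_force: [0.7, -0.3, -0.3]
grip_width: 0.0683
grasp_force: 0.0
```

apply_moves:
  steps:
    - [[-0.125, -0.073, 0], [0, 0, 0], 0.8]
    - [[-0.125, -0.073, 0], [0, 0, 0], 0.8]
    - [[-0.125, -0.073, 0], [0, 0, 0], 0.8]
    - [[-0.125, -0.073, 0], [0, 0, 0], 0.8]
    - [[-0.125, -0.073, 0], [0, 0, 0], 0.8]
    - [[-0.125, -0.073, 0], [0, 0, 0], 0.8]
    - [[-0.06, -0.035, 0], [0, 0, 0], 0.8]
    - [[0, 0, 0], [0, 0, 0], 0.8]

```text
clock: 12.35
eef_pos: [0.6741, 0.0114, 0.2038]
tool_rot: [0.106, 0.994, -0.0, 0.0]
ft_force: [0.8, 0.9, -0.0]
grip_width: 0.0683
grasp_force: 0.0
```

```bash
python3 - <<'E'
from h import *
o=bot.get_obs(); print(o['eef_pos'],o['tool_rot'],o['ft_force'],o['joint_vel'].round(2))
C=cal('top'); p,d=camera('top'); 
bands('hex',p,d,C,[31],(456,208),40); bands('vial',p,d,C,[54],(505,6),30)
C=cal('side'); p,d=camera('side'); bands('hex',p,d,C,[31],(456,208),40)
bands('st',p,d,C,[110,82,54],(673,14))
C=cal('wrist'); p,d=camera('wrist'); bands('w',p,d,C,[110,82,54],(673,14))
E
```

```text
[0.6741116  0.01135909 0.20383933] [ 1.05990906e-01  9.94366946e-01 -3.37062477e-04  4.36828487e-04] [ 0.76980344  0.9083858  -0.00223491] [ 0.04 -0.04 -0.07  0.    0.03  0.02]
hex 31 100 zmed 30.8 rect [457.2 208.5] [28.  23.9] 45.4 circ [457.3 208.6] 14.1 hexyaw 17 25.5
54 none
hex 31 222 zmed 30.7 rect [455.  209.2] [25.2 30.4] 16.7 circ [455.3 209.3] 15.3 hexyaw 17 27.5
st 110 198 zmed 109.1 rect [671.4  18.1] [38.1 38.6] 18.3 circ [672.3  17.6] 20.6 hexyaw 49 39.1
st 82 146 zmed 81.2 rect [671.5  18.1] [46.3 46.4] 80.0 circ [670.2  18.1] 29.4 hexyaw 3 48.6
st 54 290 zmed 53.1 rect [670.8  16.7] [58.8 70.5] 62.7 circ [670.6  16.7] 43.5 hexyaw 48 69.0
w 110 2310 zmed 109.5 rect [674.3  14.6] [38.2 39.5] 76.6 circ [674.3  14.6] 19.9 hexyaw 19 39.0
w 82 735 zmed 81.4 rect [669.8  14.9] [43.7 35.8] 78.6 circ [670.   14.4] 27.7 hexyaw 5 45.1
w 54 1799 zmed 53.5 rect [673.6  13.2] [57.5 69.5] 62.3 circ [673.1  12.9] 43.7 hexyaw 3 69.8
```

The cap lies centred in its tray with its top at 31 mm. Next, the spacer.

apply_moves:
  steps:
    - [[0, 0.012, 0.05], [0, 0, 0], 0.8]
    - [[0, 0, 0.1], [0, 0, 0], 0.8]
    - [[0, 0, 0.1], [0, 0, 0], 0.8]
    - [[0, 0, 0.1], [0, 0, 0], 0.8]
    - [[0, 0, 0.09], [0, 0, 0], 0.8]
    - [[0, 0, 0.04], [0, 0, 0], 0.8]
    - [[0, 0, 0], [0, 0, 0], 0.8]
    - [[0, 0, 0], [0, 0, 0], 0.8]

```text
clock: 13.17
eef_pos: [0.6724, 0.0174, 0.1082]
tool_rot: [0.104, 0.995, 0.0, -0.0]
ft_force: [1.3, -0.3, 0.5]
grip_width: 0.0684
grasp_force: 0.0
```

apply_moves:
  steps:
    - [[0, 0, 0], [0, 0, 0], 0.6]
    - [[0, 0, 0], [0, 0, 0], 0.55]
    - [[0, 0, 0], [0, 0, 0], 0.5]
    - [[0, 0, 0], [0, 0, 0], 0.45]
    - [[0, 0, 0], [0, 0, 0], 0.3]
    - [[0, 0, 0], [0, 0, 0], 0]
    - [[0, 0, 0], [0, 0, 0], 0]
    - [[0, 0, 0], [0, 0, 0], 0]

```text
clock: 13.83
eef_pos: [0.6739, 0.0161, 0.1102]
tool_rot: [0.104, 0.995, -0.0, 0.002]
ft_force: [-0.8, -1.5, 5.0]
grip_width: 0.0374
grasp_force: 60.1
```

apply_moves:
  steps:
    - [[0, 0, -0.03], [0, 0, 0], 0]
    - [[0, 0, -0.06], [0, 0, 0], 0]
    - [[0, 0, -0.1], [0, 0, 0], 0]
    - [[0, 0, -0.12], [0, 0, 0], 0]
    - [[0, 0, -0.1], [0, 0, 0], 0]
    - [[0, 0, -0.04], [0, 0, 0], 0]
    - [[0, -0.05, 0], [0, 0, 0], 0]
    - [[0.005, -0.1, 0], [0, 0, 0], 0]

```text
clock: 14.5
eef_pos: [0.666, -0.011, 0.1975]
tool_rot: [0.102, 0.995, 0.001, 0.0]
ft_force: [0.3, -0.2, -2.6]
grip_width: 0.0377
grasp_force: 60.5
```

apply_moves:
  steps:
    - [[0.006, -0.13, 0], [0, 0, 0], 0]
    - [[0.006, -0.13, 0], [0, 0, 0], 0]
    - [[0.006, -0.13, 0], [0, 0, 0], 0]
    - [[0.006, -0.13, 0], [0, 0, 0], 0]
    - [[0.006, -0.13, 0], [0, 0, 0], 0]
    - [[0.006, -0.13, 0], [0, 0, 0], 0]
    - [[0.006, -0.13, 0], [0, 0, 0], 0]
    - [[0.006, -0.13, 0], [0, 0, 0], 0]

```text
clock: 15.17
eef_pos: [0.6114, -0.2156, 0.1957]
tool_rot: [0.104, 0.995, 0.0, -0.002]
ft_force: [0.4, 0.8, -2.8]
grip_width: 0.0372
grasp_force: 60.5
```

apply_moves:
  steps:
    - [[0.006, -0.13, 0], [0, 0, 0], 0]
    - [[0.006, -0.13, 0], [0, 0, 0], 0]
    - [[0.006, -0.13, 0], [0, 0, 0], 0]
    - [[0, -0.08, 0], [0, 0, 0], 0]
    - [[0, -0.04, 0], [0, 0, 0], 0]
    - [[0, 0, 0], [0, 0, 0], 0]
    - [[0, 0, 0], [0, 0, 0], 0]
    - [[0, 0, 0], [0, 0, 0], 0]

```text
clock: 15.83
eef_pos: [0.5889, -0.3117, 0.1977]
tool_rot: [0.103, 0.995, 0.001, -0.0]
ft_force: [-1.0, 0.0, -2.6]
grip_width: 0.0378
grasp_force: 60.5
```

```bash
python3 - <<'E'
from h import *
o=bot.get_obs(); print(o['eef_pos'],o['tool_rot'],o['ft_force'])
C=cal('wrist'); p,d=camera('wrist'); cv2.imwrite('pics/w5.png',p[:,:,::-1])
C=cal('side'); p,d=camera('side')
P=cloud(C,d)*1000; e=o['eef_pos']*1000
k=(np.hypot(P[...,0]-e[0],P[...,1]-e[1])<30)&(d>0)&(P[...,2]>50)
print(P[k].min(0),P[k].max(0))
bands('st',p,d,C,[82,54],(673,14))
E
```

```text
[ 0.58890354 -0.31171465  0.19769892] [ 1.03414727e-01  9.94638142e-01  5.22817705e-04 -2.96385729e-04] [-1.00719531  0.01798024 -2.63746059]
[ 560.96905971 -341.15128913  168.83796767] [ 608.13474813 -281.82514971  373.56596977]
st 82 318 zmed 81.2 rect [671.1  18. ] [46.4 46.4] 78.2 circ [670.8  15.7] 30.5 hexyaw 49 53.7
st 54 287 zmed 53.2 rect [670.5  17. ] [59.1 71.1] 62.5 circ [670.   19.5] 43.6 hexyaw 48 69.8
```

View pics/w5.png

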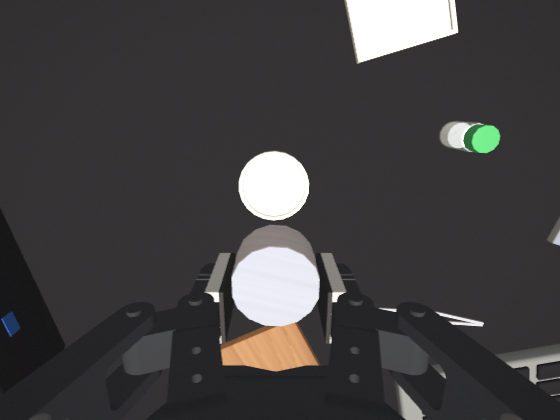

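The spacer sits level between the pads at (275,285), and the tray is straight below the tool. Lowering.

apply_moves:
  steps:
    - [[0, 0, 0.08], [0, 0, 0], 0]
    - [[0, 0, 0.14], [0, 0, 0], 0]
    - [[0, 0, 0.14], [0, 0, 0], 0]
    - [[0, 0, 0.14], [0, 0, 0], 0]
    - [[0, 0, 0.14], [0, 0, 0], 0]
    - [[0, 0, 0.1], [0, 0, 0], 0]
    - [[0, 0, 0.05], [0, 0, 0], 0]
    - [[0, 0, 0], [0, 0, 0], 0]

```text
clock: 16.6
eef_pos: [0.5871, -0.311, 0.037]
tool_rot: [0.103, 0.995, 0.001, -0.003]
ft_force: [0.6, 0.5, -2.8]
grip_width: 0.0374
grasp_force: 60.5
```

apply_moves:
  steps:
    - [[0, 0, 0.005], [0, 0, 0], 0]
    - [[0, 0, 0.005], [0, 0, 0], 0]
    - [[0, 0, 0.005], [0, 0, 0], 0]
    - [[0, 0, 0.005], [0, 0, 0], 0]
    - [[0, 0, 0.005], [0, 0, 0], 0]
    - [[0, 0, 0], [0, 0, 0], 0]
    - [[0, 0, 0], [0, 0, 0], 0]
    - [[0, 0, 0], [0, 0, 0], 0]

```text
clock: 17.27
eef_pos: [0.5886, -0.3132, 0.0353]
tool_rot: [0.104, 0.995, -0.0, 0.0]
ft_force: [0.6, -1.1, -2.3]
grip_width: 0.0376
grasp_force: 60.5
```

apply_moves:
  steps:
    - [[0, 0, 0.005], [0, 0, 0], 0]
    - [[0, 0, 0.005], [0, 0, 0], 0]
    - [[0, 0, 0.005], [0, 0, 0], 0]
    - [[0, 0, 0.005], [0, 0, 0], 0]
    - [[0, 0, 0.005], [0, 0, 0], 0]
    - [[0, 0, 0], [0, 0, 0], 0]
    - [[0, 0, 0], [0, 0, 0], 0]
    - [[0, 0, 0], [0, 0, 0], 0]

```text
clock: 17.93
eef_pos: [0.5885, -0.3131, 0.0312]
tool_rot: [0.104, 0.995, -0.0, 0.0]
ft_force: [-3.0, 1.8, 5.7]
grip_width: 0.0379
grasp_force: 61.2
```

apply_moves:
  steps:
    - [[0, 0, 0], [0, 0, 0], 0.46]
    - [[0, 0, 0], [0, 0, 0], 0.5]
    - [[0, 0, 0], [0, 0, 0], 0.55]
    - [[0, 0, 0], [0, 0, 0], 0.65]
    - [[0, 0, 0], [0, 0, 0], 0.75]
    - [[0, 0, 0], [0, 0, 0], 0.75]
    - [[0, 0, -0.05], [0, 0, 0], 0.75]
    - [[0, 0, -0.1], [0, 0, 0], 0.75]

```text
clock: 18.6
eef_pos: [0.5865, -0.312, 0.0576]
tool_rot: [0.104, 0.995, 0.001, -0.003]
ft_force: [-0.2, -0.6, -1.5]
grip_width: 0.0639
grasp_force: 0.0
```

apply_moves:
  steps:
    - [[0, 0, -0.15], [0, 0, 0], 0.8]
    - [[0, 0, -0.15], [0, 0, 0], 0.8]
    - [[0, 0, -0.15], [0, 0, 0], 0.8]
    - [[0, 0, -0.15], [0, 0, 0], 0.8]
    - [[-0.004, 0.1, -0.05], [0, 0, 0], 0.8]
    - [[-0.006, 0.13, 0], [0, 0, 0], 0.8]
    - [[-0.006, 0.13, 0], [0, 0, 0], 0.8]
    - [[-0.006, 0.13, 0], [0, 0, 0], 0.8]

```text
clock: 19.27
eef_pos: [0.6136, -0.2176, 0.1917]
tool_rot: [0.105, 0.995, -0.0, 0.001]
ft_force: [-0.7, -0.4, 0.1]
grip_width: 0.0682
grasp_force: 0.0
```

apply_moves:
  steps:
    - [[-0.006, 0.13, 0], [0, 0, 0], 0.8]
    - [[-0.006, 0.13, 0], [0, 0, 0], 0.8]
    - [[-0.006, 0.13, 0], [0, 0, 0], 0.8]
    - [[-0.006, 0.13, 0], [0, 0, 0], 0.8]
    - [[-0.006, 0.13, 0], [0, 0, 0], 0.8]
    - [[-0.006, 0.13, 0], [0, 0, 0], 0.8]
    - [[-0.006, 0.13, 0], [0, 0, 0], 0.8]
    - [[-0.006, 0.13, 0], [0, 0, 0], 0.8]

```text
clock: 19.93
eef_pos: [0.6659, -0.0154, 0.1911]
tool_rot: [0.104, 0.995, 0.0, 0.0]
ft_force: [-0.8, 0.1, -0.2]
grip_width: 0.0682
grasp_force: 0.0
```

apply_moves:
  steps:
    - [[-0.004, 0.1, 0], [0, 0, 0], 0.85]
    - [[0, 0.06, 0], [0, 0, 0], 0.85]
    - [[0, 0, 0], [0, 0, 0], 0.85]
    - [[0, 0, 0], [0, 0, 0], 0.85]
    - [[0, 0, 0], [0, 0, 0], 0.85]
    - [[0, 0, 0], [0, 0, 0], 0.85]
    - [[0, 0, 0], [0, 0, 0], 0.85]
    - [[0, 0, 0], [0, 0, 0], 0.85]

```text
clock: 20.6
eef_pos: [0.673, 0.0132, 0.1902]
tool_rot: [0.105, 0.994, -0.0, -0.0]
ft_force: [-0.0, 0.2, 0.2]
grip_width: 0.0727
grasp_force: 0.0
```

```bash
python3 - <<'E'
from h import *
o=bot.get_obs(); print(o['eef_pos'],o['tool_rot'],o['ft_force'],o['joint_vel'].round(2))
C=cal('top'); p,d=camera('top'); bands('rd',p,d,C,[31],(589,-313),40)
C=cal('wrist'); p,d=camera('wrist'); bands('w',p,d,C,[82,54],(673,14))
E
```

```text
[0.67296255 0.01323737 0.19022073] [ 1.05010366e-01  9.94471126e-01 -5.81250642e-05 -1.34854294e-05] [-0.01540605  0.17726623  0.21612395] [ 0.  0.  0. -0.  0.  0.]
rd 31 195 zmed 30.6 rect [ 590.1 -312. ] [37.9 36.1] 89.5 circ [ 589.4 -311.1] 19.9 hexyaw 59 37.4
w 82 3270 zmed 81.5 rect [673.4  14.1] [43.6 43.7] 77.9 circ [673.9  14. ] 30.0 hexyaw 18 53.3
w 54 2102 zmed 53.5 rect [673.5  13.2] [57.5 69.6] 62.3 circ [673.7  13. ] 44.0 hexyaw 3 70.1
```

Spacer is in place (top 31 mm, centred). Platen next; its sides match the jaw angle.

apply_moves:
  steps:
    - [[-0.003, 0.004, 0.05], [0, 0, 0], 0.85]
    - [[0, 0, 0.12], [0, 0, 0], 0.85]
    - [[0, 0, 0.12], [0, 0, 0], 0.85]
    - [[0, 0, 0.12], [0, 0, 0], 0.85]
    - [[0, 0, 0.09], [0, 0, 0], 0.85]
    - [[0, 0, 0.04], [0, 0, 0], 0.85]
    - [[0, 0, 0], [0, 0, 0], 0.85]
    - [[0, 0, 0], [0, 0, 0], 0.85]

```text
clock: 21.37
eef_pos: [0.6738, 0.0151, 0.0819]
tool_rot: [0.104, 0.995, -0.0, -0.0]
ft_force: [0.3, 0.5, 0.6]
grip_width: 0.0727
grasp_force: 0.0
```

apply_moves:
  steps:
    - [[0, 0, 0], [0, 0, 0], 0.65]
    - [[0, 0, 0], [0, 0, 0], 0.6]
    - [[0, 0, 0], [0, 0, 0], 0.55]
    - [[0, 0, 0], [0, 0, 0], 0.5]
    - [[0, 0, 0], [0, 0, 0], 0.3]
    - [[0, 0, 0], [0, 0, 0], 0]
    - [[0, 0, 0], [0, 0, 0], 0]
    - [[0, 0, 0], [0, 0, 0], 0]

```text
clock: 22.03
eef_pos: [0.6749, 0.0147, 0.0841]
tool_rot: [0.104, 0.995, -0.0, 0.002]
ft_force: [-1.1, -1.0, 7.2]
grip_width: 0.0428
grasp_force: 62.8
```

apply_moves:
  steps:
    - [[0, 0, -0.03], [0, 0, 0], 0]
    - [[0, 0, -0.06], [0, 0, 0], 0]
    - [[0, 0, -0.1], [0, 0, 0], 0]
    - [[0, 0, -0.12], [0, 0, 0], 0]
    - [[0, 0, -0.1], [0, 0, 0], 0]
    - [[0, 0, -0.04], [0, 0, 0.016], 0]
    - [[0, 0, 0], [0, 0, 0.016], 0]
    - [[0.03, 0.05, 0], [0, 0, 0], 0]

```text
clock: 22.7
eef_pos: [0.6714, 0.0249, 0.1723]
tool_rot: [0.156, 0.988, -0.0, 0.0]
ft_force: [-0.1, -0.3, -3.9]
grip_width: 0.0424
grasp_force: 61.6
```

apply_moves:
  steps:
    - [[0.07, 0.11, 0], [0, 0, 0], 0]
    - [[0.07, 0.11, 0], [0, 0, 0], 0]
    - [[0.07, 0.11, 0], [0, 0, 0], 0]
    - [[0.07, 0.11, 0], [0, 0, 0], 0]
    - [[0.07, 0.11, 0], [0, 0, 0], 0]
    - [[0.07, 0.11, 0], [0, 0, 0], 0]
    - [[0.07, 0.11, 0], [0, 0, 0], 0]
    - [[0.07, 0.11, 0], [0, 0, 0], 0]

```text
clock: 23.37
eef_pos: [0.616, 0.2301, 0.1704]
tool_rot: [0.153, 0.988, -0.001, -0.002]
ft_force: [-0.3, 0.6, -3.7]
grip_width: 0.0427
grasp_force: 61.6
```

apply_moves:
  steps:
    - [[0.07, 0.11, 0], [0, 0, 0], 0]
    - [[0.07, 0.11, 0], [0, 0, 0], 0]
    - [[0.06, 0.1, 0], [0, 0, 0], 0]
    - [[0.04, 0.06, 0], [0, 0, 0], 0]
    - [[0, 0, 0], [0, 0, 0], 0]
    - [[0, 0, 0], [0, 0, 0], 0]
    - [[0, 0, 0], [0, 0, 0], 0]
    - [[0, 0, 0], [0, 0, 0], 0]

```text
clock: 24.03
eef_pos: [0.5956, 0.3141, 0.1718]
tool_rot: [0.155, 0.988, -0.0, -0.0]
ft_force: [0.2, -1.5, -4.0]
grip_width: 0.0424
grasp_force: 61.7
```

```bash
python3 - <<'E'
from h import *
o=bot.get_obs(); print(o['eef_pos'],o['tool_rot'],o['ft_force'])
C=cal('wrist'); p,d=camera('wrist'); cv2.imwrite('pics/w6.png',p[:,:,::-1])
C=cal('side'); p,d=camera('side')
P=cloud(C,d)*1000; e=o['eef_pos']*1000
k=(np.hypot(P[...,0]-e[0],P[...,1]-e[1])<35)&(d>0)&(P[...,2]>50)
print(P[k].min(0),P[k].max(0))
bands('st',p,d,C,[54],(673,14))
E
```

```text
[0.59556305 0.31406697 0.17176021] [ 1.54563321e-01  9.87982748e-01 -4.21784239e-04 -3.03128884e-04] [ 0.16805375 -1.48050002 -3.9845115 ]
[560.64692348 283.27267976 141.63627673] [626.23101696 349.03750803 484.63873814]
st 54 596 zmed 53.1 rect [670.7  17.4] [60.1 72.6] 62.5 circ [671.1  16.4] 44.0 hexyaw 2 74.6
```

View pics/w6.png

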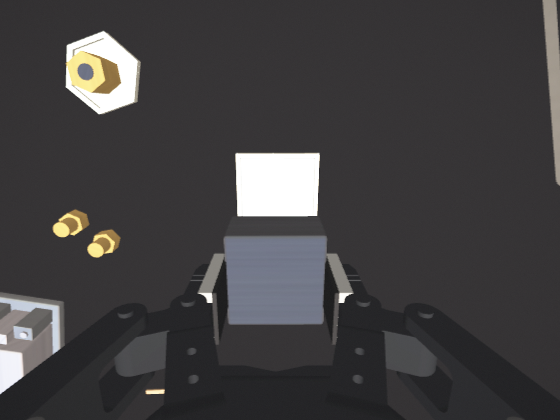

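The platen is held square over its tray (277,270 over 277,185). Lowering.

apply_moves:
  steps:
    - [[-0.007, 0, 0.07], [0, 0, 0], 0]
    - [[0, 0, 0.14], [0, 0, 0], 0]
    - [[0, 0, 0.14], [0, 0, 0], 0]
    - [[0, 0, 0.14], [0, 0, 0], 0]
    - [[0, 0, 0.1], [0, 0, 0], 0]
    - [[0, 0, 0.06], [0, 0, 0], 0]
    - [[0, 0, 0], [0, 0, 0], 0]
    - [[0, 0, 0], [0, 0, 0], 0]

```text
clock: 24.8
eef_pos: [0.5969, 0.3142, 0.042]
tool_rot: [0.154, 0.988, -0.0, -0.0]
ft_force: [-0.0, 0.3, -3.9]
grip_width: 0.0425
grasp_force: 61.7
```

apply_moves:
  steps:
    - [[0, 0, 0.005], [0, 0, 0], 0]
    - [[0, 0, 0.005], [0, 0, 0], 0]
    - [[0, 0, 0.005], [0, 0, 0], 0]
    - [[0, 0, 0.005], [0, 0, 0], 0]
    - [[0, 0, 0.005], [0, 0, 0], 0]
    - [[0, 0, 0], [0, 0, 0], 0]
    - [[0, 0, 0], [0, 0, 0], 0]
    - [[0, 0, 0], [0, 0, 0], 0]

```text
clock: 25.47
eef_pos: [0.5968, 0.3149, 0.0371]
tool_rot: [0.154, 0.988, 0.0, 0.0]
ft_force: [-0.1, -0.1, -4.4]
grip_width: 0.0423
grasp_force: 61.7
```

apply_moves:
  steps:
    - [[0, 0, 0.005], [0, 0, 0], 0]
    - [[0, 0, 0.005], [0, 0, 0], 0]
    - [[0, 0, 0.005], [0, 0, 0], 0]
    - [[0, 0, 0.005], [0, 0, 0], 0]
    - [[0, 0, 0.005], [0, 0, 0], 0]
    - [[0, 0, 0.004], [0, 0, 0], 0]
    - [[0, 0, 0], [0, 0, 0], 0]
    - [[0, 0, 0], [0, 0, 0], 0]

```text
clock: 26.13
eef_pos: [0.5967, 0.3148, 0.0332]
tool_rot: [0.154, 0.988, 0.0, 0.0]
ft_force: [-3.7, -1.8, 5.7]
grip_width: 0.0424
grasp_force: 62.9
```

apply_moves:
  steps:
    - [[0, 0, 0], [0, 0, 0], 0.52]
    - [[0, 0, 0], [0, 0, 0], 0.56]
    - [[0, 0, 0], [0, 0, 0], 0.6]
    - [[0, 0, 0], [0, 0, 0], 0.7]
    - [[0, 0, 0], [0, 0, 0], 0.8]
    - [[0, 0, 0], [0, 0, 0], 0.8]
    - [[0, 0, -0.05], [0, 0, 0], 0.8]
    - [[0, 0, -0.1], [0, 0, 0], 0.8]

```text
clock: 26.8
eef_pos: [0.5947, 0.3137, 0.0588]
tool_rot: [0.154, 0.988, -0.002, -0.003]
ft_force: [0.7, 0.3, -0.4]
grip_width: 0.068
grasp_force: 0.0
```

apply_moves:
  steps:
    - [[0, 0, -0.15], [0, 0, 0], 0.9]
    - [[0, 0, -0.15], [0, 0, 0], 0.9]
    - [[0, 0, -0.15], [0, 0, 0], 1]
    - [[0, 0, -0.1], [0, 0, 0], 1]
    - [[-0.05, -0.08, 0], [0, 0, 0], 1]
    - [[-0.075, -0.12, 0], [0, 0, 0], 1]
    - [[-0.075, -0.12, 0], [0, 0, 0], 1]
    - [[-0.075, -0.12, 0], [0, 0, 0], 1]

```text
clock: 27.47
eef_pos: [0.6226, 0.2137, 0.1725]
tool_rot: [0.153, 0.988, 0.0, 0.001]
ft_force: [-1.0, -0.6, -0.2]
grip_width: 0.0855
grasp_force: 0.0
```

apply_moves:
  steps:
    - [[-0.075, -0.12, 0], [0, 0, 0], 1]
    - [[-0.075, -0.12, 0], [0, 0, 0], 1]
    - [[-0.075, -0.12, 0], [0, 0, 0], 1]
    - [[-0.075, -0.12, 0], [0, 0, 0], 1]
    - [[-0.075, -0.12, 0], [0, 0, 0], 1]
    - [[-0.075, -0.12, 0], [0, 0, 0], 1]
    - [[-0.075, -0.12, 0], [0, 0, 0], 1]
    - [[-0.025, -0.04, 0], [0, 0, 0], 1]

```text
clock: 28.13
eef_pos: [0.6744, 0.0088, 0.1721]
tool_rot: [0.156, 0.988, -0.001, 0.001]
ft_force: [-0.8, 0.1, 0.4]
grip_width: 0.0857
grasp_force: 0.0
```

apply_moves:
  steps:
    - [[0, 0, 0], [0, 0, 0.0272], 1]
    - [[0, 0, 0], [0, 0, 0.0272], 1]
    - [[0, 0, 0], [0, 0, 0], 1]
    - [[0, 0, 0], [0, 0, 0], 1]
    - [[0, 0, 0], [0, 0, 0], 1]
    - [[0, 0, 0], [0, 0, 0], 1]
    - [[0, 0, 0], [0, 0, 0], 1]
    - [[0, 0, 0], [0, 0, 0], 1]

```text
clock: 28.8
eef_pos: [0.6736, 0.0135, 0.1714]
tool_rot: [0.237, 0.971, -0.0, 0.0]
ft_force: [0.3, -0.6, 0.3]
grip_width: 0.0854
grasp_force: 0.0
```

```bash
python3 - <<'E'
from h import *
o=bot.get_obs(); print(o['eef_pos'],o['tool_rot'],o['ft_force'],o['joint_vel'].round(2))
C=cal('top'); p,d=camera('top'); bands('sq',p,d,C,[31],(597,315),50)
C=cal('wrist'); p,d=camera('wrist'); bands('w',p,d,C,[54,10],(673,14))
E
```

```text
[0.6735946  0.01346605 0.17137391] [ 2.37297717e-01  9.71436973e-01 -2.63052892e-06  8.15889893e-06] [ 0.25164419 -0.63532467  0.2655282 ] [-0.  0. -0. -0.  0.  0.]
sq 31 308 zmed 30.7 rect [596.6 315. ] [44.8 43.9] 72.8 circ [596.6 315.3] 30.0 hexyaw 14 52.9
w 54 6413 zmed 53.5 rect [673.5  13.4] [57.5 69.2] 62.4 circ [673.8  13.4] 44.0 hexyaw 2 77.2
w 10 1131 zmed 9.3 rect [646.9  27.5] [69.4 49.7] 62.2 circ [647.3  27.9] 42.2 hexyaw 21 69.8
```

Platen is centred in its tray; the jaws are exactly over the block (673.5, 13.4, 62.4°). Gripping the block.

apply_moves:
  steps:
    - [[0, 0, 0.07], [0, 0, 0], 1]
    - [[0, 0, 0.14], [0, 0, 0], 1]
    - [[0, 0, 0.14], [0, 0, 0], 1]
    - [[0, 0, 0.14], [0, 0, 0], 1]
    - [[0, 0, 0.1], [0, 0, 0], 1]
    - [[0, 0, 0.06], [0, 0, 0], 1]
    - [[0, 0, 0.01], [0, 0, 0], 1]
    - [[0, 0, 0], [0, 0, 0], 1]

```text
clock: 29.57
eef_pos: [0.6733, 0.0131, 0.0388]
tool_rot: [0.238, 0.971, -0.0, -0.001]
ft_force: [0.4, -0.1, -0.1]
grip_width: 0.0854
grasp_force: 0.0
```

apply_moves:
  steps:
    - [[0, 0, 0], [0, 0, 0], 0.8]
    - [[0, 0, 0], [0, 0, 0], 0.76]
    - [[0, 0, 0], [0, 0, 0], 0.72]
    - [[0, 0, 0], [0, 0, 0], 0.68]
    - [[0, 0, 0], [0, 0, 0], 0.5]
    - [[0, 0, 0], [0, 0, 0], 0]
    - [[0, 0, 0], [0, 0, 0], 0]
    - [[0, 0, 0], [0, 0, 0], 0]

```text
clock: 30.23
eef_pos: [0.6746, 0.0128, 0.0412]
tool_rot: [0.238, 0.971, 0.0, 0.001]
ft_force: [-0.6, -1.4, 5.9]
grip_width: 0.0567
grasp_force: 66.8
```

apply_moves:
  steps:
    - [[0, 0, -0.015], [0, 0, 0], 0]
    - [[0, 0, -0.02], [0, 0, 0], 0]
    - [[0, 0, -0.02], [0, 0, 0], 0]
    - [[0, 0, -0.02], [0, 0, 0], 0]
    - [[0, 0, 0], [0, 0, 0], 0]
    - [[0, 0, 0], [0, 0, 0], 0]
    - [[0, 0, 0], [0, 0, 0], 0]
    - [[0, 0, 0], [0, 0, 0], 0]

```text
clock: 30.9
eef_pos: [0.6733, 0.0132, 0.0539]
tool_rot: [0.238, 0.971, -0.0, -0.0]
ft_force: [-0.6, -0.2, -4.7]
grip_width: 0.0571
grasp_force: 65.5
```

apply_moves:
  steps:
    - [[0, 0, -0.03], [0, 0, 0], 0]
    - [[0, 0, -0.06], [0, 0, 0], 0]
    - [[0, 0, -0.1], [0, 0, 0], 0]
    - [[0, 0, -0.12], [0, 0, 0], 0]
    - [[0, 0, -0.12], [0, 0, 0], 0]
    - [[0, 0, -0.07], [0, 0, 0], 0]
    - [[0, 0, 0], [0, 0, -0.02], 0]
    - [[0, 0, 0], [0, 0, -0.03], 0]

```text
clock: 31.57
eef_pos: [0.6749, 0.0132, 0.1582]
tool_rot: [0.159, 0.987, 0.001, 0.003]
ft_force: [-0.6, 0.7, -5.0]
grip_width: 0.0571
grasp_force: 65.8
```

apply_moves:
  steps:
    - [[0, 0, 0], [0, 0, -0.035], 0]
    - [[0, 0, 0], [0, 0, -0.035], 0]
    - [[0, 0, 0], [0, 0, -0.035], 0]
    - [[0, 0, 0], [0, 0, -0.02], 0]
    - [[0.05, -0.035, 0], [0, 0, 0], 0]
    - [[0.1, -0.07, 0], [0, 0, 0], 0]
    - [[0.11, -0.075, 0], [0, 0, 0], 0]
    - [[0.11, -0.075, 0], [0, 0, 0], 0]

```text
clock: 32.23
eef_pos: [0.6028, -0.0431, 0.1555]
tool_rot: [-0.035, 0.999, -0.0, 0.001]
ft_force: [-0.2, -1.6, -5.8]
grip_width: 0.0569
grasp_force: 65.6
```

apply_moves:
  steps:
    - [[0.11, -0.075, 0], [0, 0, 0], 0]
    - [[0.11, -0.075, 0], [0, 0, 0], 0]
    - [[0.11, -0.075, 0], [0, 0, 0], 0]
    - [[0.11, -0.075, 0], [0, 0, 0], 0]
    - [[0.11, -0.075, 0], [0, 0, 0], 0]
    - [[0.11, -0.075, 0], [0, 0, 0], 0]
    - [[0.11, -0.075, 0], [0, 0, 0], 0]
    - [[0.11, -0.07, 0], [0, 0, 0], 0]

```text
clock: 32.9
eef_pos: [0.4354, -0.1747, 0.156]
tool_rot: [-0.035, 0.999, -0.0, 0.001]
ft_force: [-0.6, -0.2, -4.6]
grip_width: 0.0569
grasp_force: 65.6
```

apply_moves:
  steps:
    - [[0.025, -0.01, 0], [0, 0, 0], 0]
    - [[0, 0, 0], [0, 0, 0], 0]
    - [[0, 0, 0], [0, 0, 0], 0]
    - [[0, 0, 0], [0, 0, 0], 0]
    - [[0, 0, 0], [0, 0, 0], 0]
    - [[0, 0, 0], [0, 0, 0], 0]
    - [[0, 0, 0], [0, 0, 0], 0]
    - [[0, 0, 0], [0, 0, 0], 0]

```text
clock: 33.57
eef_pos: [0.4315, -0.1758, 0.1541]
tool_rot: [-0.035, 0.999, 0.0, -0.0]
ft_force: [-0.8, 0.3, -5.0]
grip_width: 0.0571
grasp_force: 65.6
```

```bash
python3 - <<'E'
from h import *
o=bot.get_obs(); print(o['eef_pos'],o['tool_rot'],o['ft_force'])
C=cal('wrist'); p,d=camera('wrist'); cv2.imwrite('pics/w7.png',p[:,:,::-1])
C=cal('side'); p,d=camera('side')
P=cloud(C,d)*1000; e=o['eef_pos']*1000
k=(np.hypot(P[...,0]-e[0],P[...,1]-e[1])<45)&(d>0)&(P[...,2]>60)
print(P[k].min(0),P[k].max(0))
E
```

```text
[ 0.43153252 -0.1758207   0.15413884] [-3.52928576e-02  9.99376998e-01  8.55207111e-05 -1.50105899e-04] [-0.80096063  0.34041897 -5.04739801]
[ 386.6323625  -206.14546266  121.85639811] [ 474.69135125 -131.91376218  424.13252628]
```

View pics/w7.png

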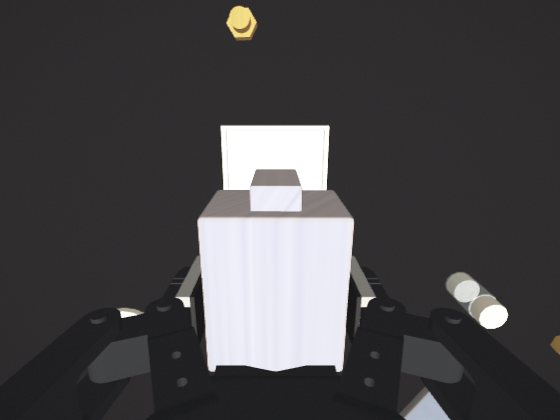

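The block is held level and lines up with the long tray (275,155), and the white-capped vial at (475,300) still stands clear. Lowering.

apply_moves:
  steps:
    - [[0, 0, 0.06], [0, 0, 0], 0]
    - [[0, 0, 0.12], [0, 0, 0], 0]
    - [[0, 0, 0.12], [0, 0, 0], 0]
    - [[0, 0, 0.12], [0, 0, 0], 0]
    - [[0, 0, 0.09], [0, 0, 0], 0]
    - [[0, 0, 0.04], [0, 0, 0], 0]
    - [[0, 0, 0], [0, 0, 0], 0]
    - [[0, 0, 0], [0, 0, 0], 0]

```text
clock: 34.33
eef_pos: [0.4314, -0.1763, 0.0445]
tool_rot: [-0.035, 0.999, 0.0, -0.0]
ft_force: [1.2, 0.4, -3.9]
grip_width: 0.057
grasp_force: 65.4
```

apply_moves:
  steps:
    - [[0, 0, 0.006], [0, 0, 0], 0]
    - [[0, 0, 0.006], [0, 0, 0], 0]
    - [[0, 0, 0.005], [0, 0, 0], 0]
    - [[0, 0, 0.005], [0, 0, 0], 0]
    - [[0, 0, 0.005], [0, 0, 0], 0]
    - [[0, 0, 0], [0, 0, 0], 0]
    - [[0, 0, 0], [0, 0, 0], 0]
    - [[0, 0, 0], [0, 0, 0], 0]

```text
clock: 35.0
eef_pos: [0.4312, -0.1762, 0.039]
tool_rot: [-0.035, 0.999, -0.0, 0.0]
ft_force: [0.5, -0.3, -4.6]
grip_width: 0.0571
grasp_force: 65.5
```

apply_moves:
  steps:
    - [[0, 0, 0.005], [0, 0, 0], 0]
    - [[0, 0, 0.005], [0, 0, 0], 0]
    - [[0, 0, 0.005], [0, 0, 0], 0]
    - [[0, 0, 0.005], [0, 0, 0], 0]
    - [[0, 0, 0.005], [0, 0, 0], 0]
    - [[0, 0, 0.004], [0, 0, 0], 0]
    - [[0, 0, 0], [0, 0, 0], 0]
    - [[0, 0, 0], [0, 0, 0], 0]

```text
clock: 35.67
eef_pos: [0.4311, -0.1762, 0.0342]
tool_rot: [-0.035, 0.999, -0.0, 0.0]
ft_force: [-3.6, 0.1, 5.6]
grip_width: 0.0573
grasp_force: 67.0
```

Seated on the floor. Releasing and going up.

apply_moves:
  steps:
    - [[0, 0, 0], [0, 0, 0], 0.69]
    - [[0, 0, 0], [0, 0, 0], 0.73]
    - [[0, 0, 0], [0, 0, 0], 0.78]
    - [[0, 0, 0], [0, 0, 0], 0.88]
    - [[0, 0, 0], [0, 0, 0], 0.95]
    - [[0, 0, 0], [0, 0, 0], 0.95]
    - [[0, 0, -0.05], [0, 0, 0], 0.95]
    - [[0, 0, -0.1], [0, 0, 0], 0.95]

```text
clock: 36.33
eef_pos: [0.4291, -0.1754, 0.0613]
tool_rot: [-0.035, 0.999, 0.001, -0.003]
ft_force: [0.5, -0.4, -1.2]
grip_width: 0.0811
grasp_force: 0.0
```

apply_moves:
  steps:
    - [[0, 0, -0.12], [0, 0, 0], 1]
    - [[0, 0, -0.15], [0, 0, 0], 1]
    - [[0, 0, -0.15], [0, 0, 0], 1]
    - [[0, 0, -0.15], [0, 0, 0], 1]
    - [[0, 0, -0.1], [0, 0, 0], 1]
    - [[0, 0, 0], [0, 0, 0], 1]
    - [[0, 0, 0], [0, 0, 0], 1]
    - [[0, 0, 0], [0, 0, 0], 1]

```text
clock: 37.0
eef_pos: [0.4307, -0.176, 0.1963]
tool_rot: [-0.035, 0.999, 0.0, -0.001]
ft_force: [-0.1, -0.4, -0.4]
grip_width: 0.0855
grasp_force: 0.0
```

```bash
python3 - <<'E'
from h import *
o=bot.get_obs(); print(o['clock'],o['eef_pos'],o['ft_force'],o['joint_vel'].round(2))
C=cal('side'); p,d=camera('side'); cv2.imwrite('pics/s8.png',p[:,:,::-1])
bands('long',p,d,C,[47],(431,-176),60)
C=cal('wrist'); p,d=camera('wrist'); bands('longw',p,d,C,[47],(431,-176),60)
E
```

```text
37.0 [ 0.43068147 -0.17600356  0.19634172] [-0.12865373 -0.42803748 -0.39816001] [-0.    0.02 -0.02  0.    0.   -0.  ]
long 47 475 zmed 46.4 rect [ 429.1 -171. ] [69.  64.3] 3.9 circ [ 429.  -171.3] 44.6 hexyaw 4 78.9
longw 47 5192 zmed 46.5 rect [ 430.1 -176.5] [69.6 57.5] 3.8 circ [ 430.1 -176.3] 43.9 hexyaw 34 76.9
```

View pics/s8.png

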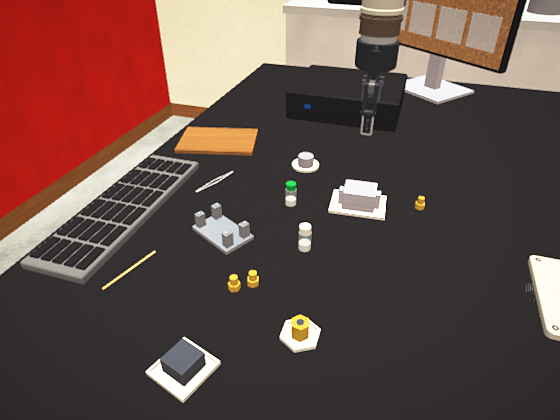

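All four pieces lie centred in their trays (block 360,198; spacer 306,160; platen 183,362; cap 300,328), the stand is empty, and the white-capped vial at (305,237) is untouched.

```bash
python3 -c "
from h import *
print(bot.job_done())"
```

```text
the job is handed in; nothing more can be done
None
```

The stack is apart from the top down, each piece is set upright in its own tray, the white-capped vial was left standing in place, and the job was handed in at about 37 s of the 125 s allowed.

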